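# Spring open the teal sample reader

### The job

Open the sample chamber of the small white bench reader with the teal cover: slide its black thumb latch sideways towards the green dot until the spring-loaded cover is released, and let the cover swing fully open. Leave the reader with the orange cover shut.

Things in the scene. Friction and masses are not known exactly. Their poses are not given: they have to be found in the camera images.
- teal_tab (a point): Top centre of the teal reader's thumb tab: upright black block, 18 (x) x 12 (y) x 21 mm tall, top 107 mm above the table, on a 26 x 18 mm steel carriage (top at 86 mm) on the reader's flat top (80 mm up). Moves with the latch. Axes: z up, +y the releasing way (to the green dot, 53 mm off when shut), +x to the cover. No obstacle above the reader's top within 45 mm either side (y).
- teal_latch (a joint): Travel of the teal reader's thumb latch in m, along +y of teal_tab: 0 shut, cover freed at about 0.013, end stop 0.020. Starts at 0 to 0.003. About 2.5 N of friction; stays where it is left. A steel hook arm (14 mm wide, top 90 mm above the table) runs from the tab along +x to the cover's edge. The reader (170 in x by 130 mm in y) is fixed; its middle is 60 mm in +x from the shut tab.
- teal_cover (a joint): Angle of the teal cover (90 x 90 mm, top 87 mm above the table) in rad: 0 shut (flat), 1.75 fully open. Its near edge is 42 mm in +x of the tab's centre, its hinge on the far edge: freed, the near edge swings up and away from the latch, opening in about 1 s, and a weak spring keeps it open. The hook holds it until the latch is slid.
- orange_cover (a joint): Angle of the orange cover of the other, otherwise identical reader, in rad: 0 shut. It is to stay shut.
Things that resemble listed ones, but are neither listed nor needed, are in the scene too. What is shaped like the part that bears orange_cover but brown is not meant.

How it is judged:
On the way:
1. the teal reader's thumb latch has been slid at least 10 mm towards the green dot (value of joint teal_latch above 0.01 m), for 0.05 s.
At the end, for the whole second after the job is handed in: The teal cover stands open by more than 1.4 rad (80 degrees) and at rest (below 0.2 rad/s), and the orange cover is shut (below 0.1 rad) (value of joint teal_cover above 1.4 rad and velocity of joint teal_cover below 0.2 rad/s and value of joint orange_cover below 0.1 rad); the robot touches nothing.
It fails at once if the orange cover comes open (more than 0.1 rad) (value of joint orange_cover above 0.1 rad).
It also fails if it takes over 29 s, if anything falls off the work surface, if the arm or the gripper's body presses on something with over 40 N, if the wrist force passes 120 N, or if a joint passes its speed limit or range.

### The arm

A 7-joint arm with a two-finger parallel gripper is mounted at the origin on the work surface. World frame = base frame: x ahead of the robot, y to its left, z up, the work surface at z = 0. Lengths are in m, angles in rad, forces in N, time in s.
With the tool pointing down it reaches from about 0.425 to 0.875 m from the base axis. Payload 4.7 kg.
Tool frame: the origin (TCP) lies on the centre line of the jaws, within the pads' length; the fingertips stand ahead of it and the grasp point (between the pads) lies 2 mm behind it (nose_length is the z of the fingertips in the tool frame, in m); z points along the fingers, y is the line along which they close (so a half turn about z gives the same grasp; the last joint's range is limited). The gripper opens to 87 mm and grips with 3 to 60 N. Pads are 19 mm wide; open, the fingers measure 117 mm over their backs; the gripper's body (75 mm by 190 mm) begins 51 mm behind the grasp point.
Start: joints at [1.19, 0.321, -0.07, 1.45, 0.023, 1.371, -0.057], TCP at [0.25, -0.6, 0.24] pointing down, gripper open.
Joint ranges: [-2.86, 2.86], [-0.3, 2.09], [-1.38, 1.24], [0.06, 2.45], [-1.56, 4.7], [0.09, 2.05], [-2.69, 2.69]. Speed limits (rad/s): [2.57, 2.57, 3.14, 3.14, 3.14, 3.14, 3.14].

### API

Orientations are given as a rotation vector (axis times angle).
In Python, from bench import * gives the robot as it stands.
- The arm moves only by the tool send_rows, never from a script. Its arguments are lists of equal length, an entry for each row: "xyz": the shift along the tool's x, y, z in mm, a list of three; "dr": the turn, a rotation vector about the tool's x, y, z in rad, a list of three. A call has exactly 10 rows; each row is the pose to reach, as a shift and turn from the pose commanded when the call began, along the tool's axes at that moment; what a row does not reach only later rows make up. A row lasts 1/12 s, in which the tool goes at most 41.7 mm and 7.16 degrees, less where a joint would pass 70% of its speed; a pose out of reach is approached as far as the arm can. A call with a gripper value outside its range is refused whole. "jaw" is the finger opening in mm, from 0 to 87, set as the call begins (left out, the last holds). The fingers move at their own pace and stop on an object; "grip_force" is the grip in N (left out, the last holds). Time passes only in rows, so rows that repeat a pose let the fingers close, or fill a call up. It gives the time, the measured TCP pose, the force, the opening and the grip force at its end, in the units of the state.
- get_state(): the state, without advancing time (a new reading comes with each control period).
- get_image(name): name is "scene" or "top"; returns the picture (420x560x3 uint8, red, green, blue); there is no depth.
- calibration(name): a dict with "vfov" (degrees; the focal length in pixels is half the picture's height over the tangent of half this angle, whatever the lens; pixels are square), "cx", "cy" (the principal point, pixels), "rvec" (rotation vector, rad) and "tvec" (3), from world to camera coordinates, as OpenCV has them. Camera axes: x right, y down, z forward; pixel columns grow to the right and rows downward; lengths in m; the calibration is good to about 2 mm. A picture is of the moment at which its call begins. calibration takes no time and is no camera call.
- close_job(): hands the job in; it is judged then, once.
The state is a dict: "time": time; "joint_positions": joint angles; "qd": joint speeds; "joint_torque": joint torques, N m; "position": TCP position; "tool_rot": TCP orientation; "ft_force": force on the tool from outside, world axes, zero at the start; "torque": the same for the moment, N m; "grip_width": opening from 0.0 (shut) to 1.0 (fully open); "grip_force": force on a finger pad.
Only numpy, scipy, OpenCV 4.12 (cv2) and the standard library are available. Lean on these libraries where they do the work, as an engineer would, in place of code of your own. Each camera call takes 0.05 s, during which the arm holds its last target. There are 200 camera calls.

## Working session

There is one attempt and no reset: what is moved stays moved. The work goes in short steps, Python scripts to look and compute and a tool call to move; the robot and the scene stay as the last step left them, time stands still between calls to the robot, and variables do not carry over. Pictures are saved under pics/ and viewed, at most 10 in all, crops included, and the job is handed in when it is done.

Besides the shell and the picture viewer there is one more tool, called after ">>>" by a JSON object that holds its "api" and its "payload". send_rows: Moves the arm, as the interface text tells. Its arguments: {"type":"object","properties":{"xyz":{"type":"array"},"dr":{"type":"array"},"jaw":{"type":"number"},"grip_force":{"type":"number"}},"required":["xyz","dr"]}

```bash
mkdir -p pics
python3 - <<'E'
from bench import *
import cv2
for n in("scene","top"):
    im=get_image(n); cv2.imwrite(f"pics/{n}0.png",cv2.cvtColor(im,cv2.COLOR_RGB2BGR)); print(n,calibration(n))
s=get_state();print({k:s[k] for k in("time","position","tool_rot","ft_force","grip_width")}); 
try: print(nose_length)
except Exception as e: print(e)
E
```

```text
scene {'vfov': 56.35625337660436, 'cx': 277.62993886475687, 'cy': 208.04681779185356, 'rvec': array([ 1.58018195,  1.9465856 , -0.80873826]), 'tvec': array([ 0.09664725, -0.26315493,  1.33506817])}
top {'vfov': 51.06637474893123, 'cx': 275.76286645451876, 'cy': 210.41041174742708, 'rvec': array([ 2.21393153, -2.15798198,  0.12360473]), 'tvec': array([-0.03830274,  0.5029074 ,  1.02592706])}
{'time': 0.1, 'position': array([ 0.24976753, -0.59959851,  0.23859137]), 'tool_rot': array([-3.07895619e+00, -6.15836747e-01,  6.59923354e-04]), 'ft_force': array([-0.48815497, -0.65138155,  0.4111474 ]), 'grip_width': 1.001420660521592}
0.017
```

View pics/scene0.png

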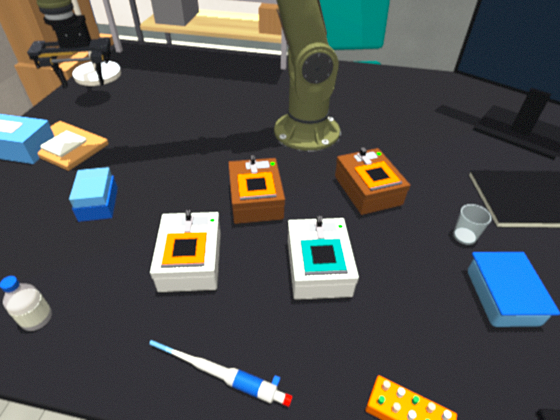

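View pics/top0.png

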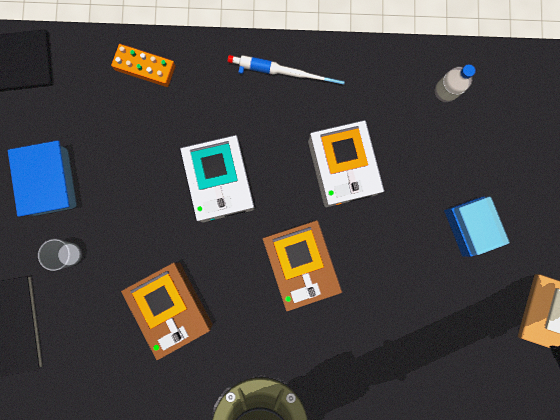

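The scene view shows the teal reader at about (322,258), with its tab near (319,222). In the top view the reader is at (217,178), its tab near (221,202) and its green dot at (199,209). Next I'll measure these and take enlarged crops.

```bash
cat > h.py <<'E'
import numpy as np, cv2
from bench import calibration
def cam(n):
    c=calibration(n); R=cv2.Rodrigues(c["rvec"])[0]; f=210/np.tan(np.radians(c["vfov"]/2))
    return R,np.array(c["tvec"]),f,c["cx"],c["cy"]
def ray(n,u,v):
    R,t,f,cx,cy=cam(n); d=R.T@np.array([(u-cx)/f,(v-cy)/f,1]); return -R.T@t,d/np.linalg.norm(d)
def onz(n,u,v,z):
    o,d=ray(n,u,v); return o+d*(z-o[2])/d[2]
def tri(p,q):
    o1,d1=ray("scene",*p); o2,d2=ray("top",*q)
    s=np.linalg.lstsq(np.c_[d1,-d2],o2-o1,rcond=None)[0]; a=o1+s[0]*d1;b=o2+s[1]*d2
    return (a+b)/2,np.linalg.norm(a-b)
E
python3 - <<'E'
from h import *
box={"scene":(285,205,360,300),"top":(175,130,258,225)}
P={}
for n,(x0,y0,x1,y1) in box.items():
    im=cv2.imread(f"pics/{n}0.png")[y0:y1,x0:x1]; h=cv2.cvtColor(im,cv2.COLOR_BGR2HSV)
    g=cv2.inRange(h,(50,150,100),(75,255,255)); t=cv2.inRange(h,(80,120,80),(100,255,255))
    for k,m in(("dot",g),("teal",t)):
        c=max(cv2.findContours(m,0,2)[0],key=cv2.contourArea)
        if k=="teal": c0,sz,a=cv2.minAreaRect(c)
        else: M=np.argwhere(m)[:,::-1]; c0=M.mean(0);sz=len(M);a=0
        P[n,k]=np.array(c0)+(x0,y0); print(n,k,P[n,k],sz,a)
    if n=="top":cr=im[55:95,10:80];s=10
    else: cr=im[0:40,5:75];s=10
    cv2.imwrite(f"pics/{n}_c.png",cv2.resize(cr,None,fx=s,fy=s,interpolation=cv2.INTER_NEAREST))
for k,z in(("dot",.08),("teal",.087)):
    print(k,tri(P["scene",k],P["top",k]),onz("scene",*P["scene",k],z),onz("top",*P["top",k],z))
E
```

```text
scene dot [339.8 225.6] 5 0
scene teal [323.3849678  254.77433777] (32.32823181152344, 43.23735046386719) 86.18592071533203
top dot [199.41176471 208.11764706] 17 0
top teal [213.59016418 166.00819397] (38.650386810302734, 39.50928497314453) 76.75948333740234
dot (array([0.49895746, 0.1480756 , 0.08142733]), np.float64(0.001480390715473369)) [0.49739545 0.14886386 0.08      ] [0.49915596 0.14754811 0.08      ]
teal (array([0.5950555 , 0.12033633, 0.0837728 ]), np.float64(0.0028929611289177297)) [0.59742925 0.12177139 0.087     ] [0.59459446 0.11849156 0.087     ]
```

View pics/scene_c.png

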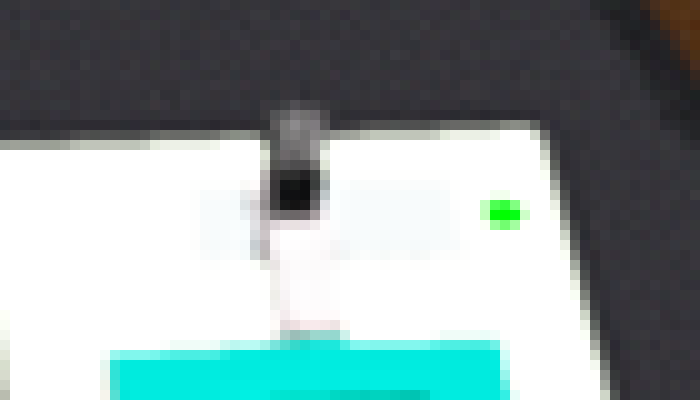

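View pics/top_c.png

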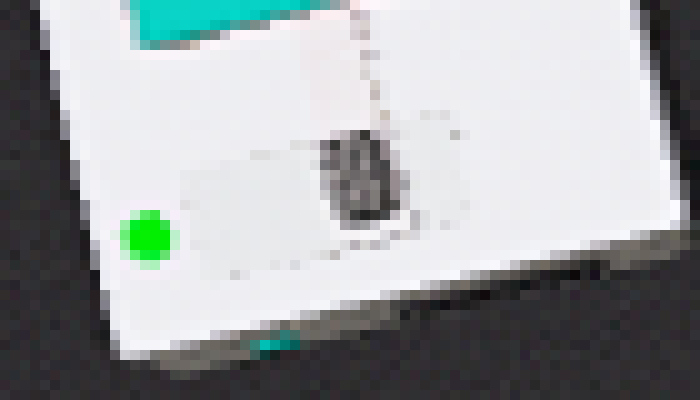

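The scene crop shows the tab's top face at about (319.5,217.5). In the top crop it is at about (220.3,201.7), with the dot to its left. From these I'll get the tab's position and the reader's yaw.

Run:
```python
from h import *
from bench import get_state
from scipy.spatial.transform import Rotation as Ro
p,q=(319.5,217.5),(220.3,201.7)
T,e=tri(p,q); print("tab",T,e,onz("scene",*p,.107),onz("top",*q,.107))
im=cv2.imread("pics/top0.png"); h=cv2.cvtColor(im,cv2.COLOR_BGR2HSV); m=cv2.inRange(h,(80,120,80),(100,255,255)); m[:130]=0;m[200:]=0;m[:,:175]=0;m[:,258:]=0
c=max(cv2.findContours(m,0,2)[0],key=cv2.contourArea); b=[onz("top",*v,.087)[:2] for v in cv2.boxPoints(cv2.minAreaRect(c))]
for i in range(4):
    d=b[(i+1)%4]-b[i]; print(np.linalg.norm(d),np.degrees(np.arctan2(d[1],d[0])))
w=cv2.inRange(h,(0,0,170),(180,50,255)); w|=m; w[:130]=0;w[225:]=0;w[:,:170]=0;w[:,262:]=0
c=max(cv2.findContours(w,0,2)[0],key=cv2.contourArea); b=[onz("top",*v,.08)[:2] for v in cv2.boxPoints(cv2.minAreaRect(c))]
print("body",np.mean(b,0))
for i in range(4):
    d=b[(i+1)%4]-b[i]; print(np.linalg.norm(d),np.degrees(np.arctan2(d[1],d[0])))
s=get_state(); print(s["position"],Ro.from_rotvec(s["tool_rot"]).as_matrix().round(3))
```

```text
tab [0.5115455  0.09933091 0.11019302] 0.0024908602912773344 [0.50810289 0.10044283 0.107     ] [0.51203325 0.09842466 0.107     ]
0.08896708323342688 -74.74052701926968
0.08848655346944735 -165.07071158255178
0.08832352119541165 105.03180443106208
0.08813422812870549 15.34680125971226
body [0.56999251 0.11198987]
0.13193831939496753 -74.77484305471803
0.17116743443977633 -165.23723913438434
0.13010901783252826 104.78925512056608
0.1701726101584537 15.377242157664385
[ 0.24976753 -0.59959851  0.23859137] [[ 0.923  0.385 -0.001]
 [ 0.385 -0.923  0.002]
 [-0.    -0.002 -1.   ]]
```

>>> {"api": "send_rows", "payload": {"xyz": [[28, -24, 0], [56, -49, 0], [85, -73, 0], [113, -98, 0], [141, -122, 0], [169, -146, 0], [197, -171, 0], [226, -195, 0], [254, -220, 0], [282, -244, 0]], "dr": [[0, 0, 0.013], [0, 0, 0.026], [0, 0, 0.039], [0, 0, 0.052], [0, 0, 0.065], [0, 0, 0.077], [0, 0, 0.09], [0, 0, 0.103], [0, 0, 0.116], [0, 0, 0.129]], "jaw": 50, "grip_force": 10}}

```text
time: 0.93
position: [0.4167, -0.2643, 0.2393]
tool_rot: [3.114, 0.415, -0.001]
ft_force: [1.2, 0.4, 0.1]
grip_width: 0.575
grip_force: 0.0
```

>>> {"api": "send_rows", "payload": {"xyz": [[20, -36, 2], [40, -73, 4], [61, -109, 6], [81, -145, 9], [102, -181, 11], [122, -218, 13], [142, -254, 15], [163, -290, 18], [183, -326, 20], [183, -326, 20]], "dr": [[0, 0, 0], [0, 0, 0], [0, 0, 0], [0, 0, 0], [0, 0, 0], [0, 0, 0], [0, 0, 0], [0, 0, 0], [0, 0, 0], [0, 0, 0]]}}

```text
time: 1.77
position: [0.5069, 0.1064, 0.2194]
tool_rot: [-3.105, -0.435, -0.002]
ft_force: [-0.7, 0.6, 0.1]
grip_width: 0.578
grip_force: 0.0
```

Run:
```python
from bench import *
import cv2
s=get_state(); print(s["time"],s["position"],s["tool_rot"],s["ft_force"],s["joint_positions"].round(2) if hasattr(s["joint_positions"],"round") else s["joint_positions"])
im=cv2.cvtColor(get_image("scene"),cv2.COLOR_RGB2BGR)[130:310,240:420]
cv2.imwrite("pics/above.png",cv2.resize(im,None,fx=3.3,fy=3.3))
```

```text
1.7667 [0.506942   0.10641257 0.21943643] [-3.10531134e+00 -4.34740291e-01 -1.91086035e-03] [-0.74056659  0.62031576  0.13456462] [ 0.45  0.1  -0.74  1.78  0.06  1.29 -1.6 ]
```

View pics/above.png

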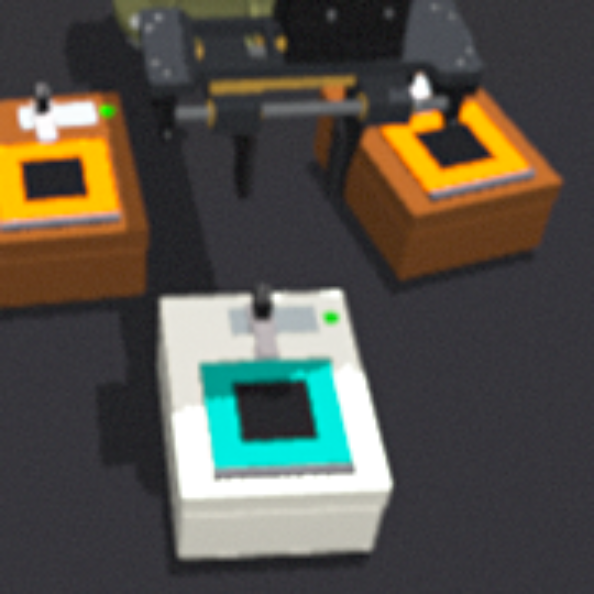

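The gripper is above and behind the tab, with its fingers straddling it at crop (262,300), and nothing is in the way. I'll go lower and let it settle.

>>> {"api": "send_rows", "payload": {"xyz": [[0, 0, 10], [0, 0, 20], [0, 0, 30], [0, 0, 40], [0, 0, 50], [0, 0, 60], [0, 0, 60], [0, 0, 60], [0, 0, 60], [0, 0, 60]], "dr": [[0, 0, 0], [0, 0, 0], [0, 0, 0], [0, 0, 0], [0, 0, 0], [0, 0, 0], [0, 0, 0], [0, 0, 0], [0, 0, 0], [0, 0, 0]]}}

```text
time: 2.65
position: [0.5079, 0.0965, 0.1601]
tool_rot: [3.114, 0.416, 0.002]
ft_force: [0.4, 0.3, 0.2]
grip_width: 0.571
grip_force: 0.0
```

Run:
```python
from bench import *
from h import *
s=get_state(); print(s["time"],s["position"],s["tool_rot"],s["ft_force"])
a=cv2.cvtColor(get_image("scene"),cv2.COLOR_RGB2BGR)[160:290,270:370]
b=cv2.cvtColor(get_image("top"),cv2.COLOR_RGB2BGR)[130:260,165:265]
cv2.imwrite("pics/low.png",cv2.resize(np.hstack([a,b]),None,fx=4,fy=4))
# expected tip position if tool at tab in pixel scene
yaw=np.radians(15.2);d=np.array([.511,.098])-s["position"][:2]
print("tab offset in reader x,y",d@[np.cos(yaw),np.sin(yaw)],d@[-np.sin(yaw),np.cos(yaw)])
```

```text
2.65 [0.50786893 0.09647141 0.16014667] [3.11376105e+00 4.16460424e-01 1.88100603e-03] [0.39253914 0.30881912 0.1870926 ]
tab offset in reader x,y 0.003422309831891561 0.0006541833447749454
```

View pics/low.png

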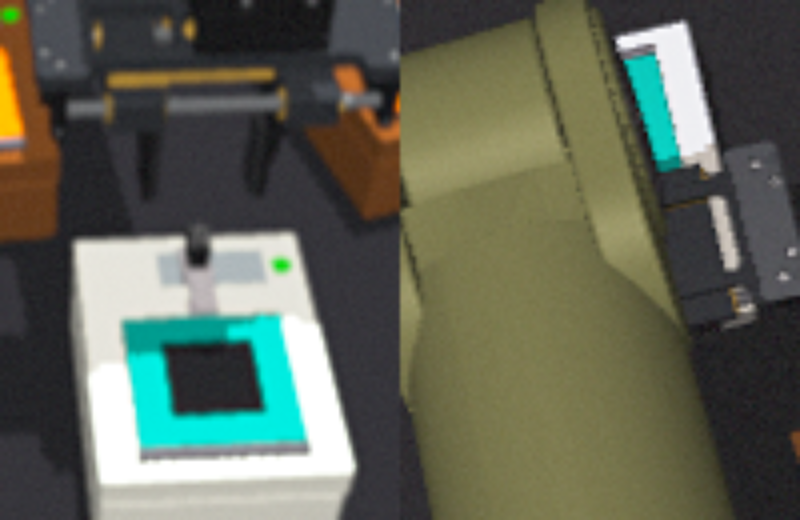

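The fingers straddle the tab in the scene view (fingers at crop columns 149 and 260, tab at 198). The top view is mostly blocked by the arm. I'll descend until the fingertips are at about 93 mm.

>>> {"api": "send_rows", "payload": {"xyz": [[0, 0, 7], [0, 0, 14], [0, 0, 21], [0, 0, 28], [0, 0, 35], [0, 0, 42], [0, 0, 46], [0, 0, 49], [0, 0, 49], [0, 0, 49]], "dr": [[0, 0, 0], [0, 0, 0], [0, 0, 0], [0, 0, 0], [0, 0, 0], [0, 0, 0], [0, 0, 0], [0, 0, 0], [0, 0, 0], [0, 0, 0]]}}

```text
time: 3.58
position: [0.5074, 0.0964, 0.1105]
tool_rot: [-3.114, -0.416, 0.0]
ft_force: [-0.1, 0.1, 0.6]
grip_width: 0.574
grip_force: 0.0
```

>>> {"api": "send_rows", "payload": {"xyz": [[0, 0, 0], [0, 0, 0], [0, 0, 0], [0, 0, 0], [0, 0, 0], [0, 0, 0], [0, 0, 0], [0, 0, 0], [0, 0, 0], [0, 0, 0]], "dr": [[0, 0, 0], [0, 0, 0], [0, 0, 0], [0, 0, 0], [0, 0, 0], [0, 0, 0], [0, 0, 0], [0, 0, 0], [0, 0, 0], [0, 0, 0]], "jaw": 5, "grip_force": 10}}

```text
time: 4.42
position: [0.5072, 0.097, 0.1106]
tool_rot: [-3.113, -0.417, 0.0]
ft_force: [-0.9, 2.9, 1.1]
grip_width: 0.138
grip_force: 10.0
```

The jaws stopped at 12 mm, so they hold the tab. Next I slide it 17 mm towards the dot, which is tool −y.

>>> {"api": "send_rows", "payload": {"xyz": [[0, -2, 0], [0, -4, 0], [0, -6, 0], [0, -8, 0], [0, -10, 0], [0, -12, 0], [0, -14, 0], [0, -16, 0], [0, -17, 0], [0, -17, 0]], "dr": [[0, 0, 0], [0, 0, 0], [0, 0, 0], [0, 0, 0], [0, 0, 0], [0, 0, 0], [0, 0, 0], [0, 0, 0], [0, 0, 0], [0, 0, 0]]}}

```text
time: 5.25
position: [0.5028, 0.1134, 0.1106]
tool_rot: [-3.113, -0.417, -0.0]
ft_force: [0.3, -1.6, 1.2]
grip_width: 0.136
grip_force: 10.0
```

>>> {"api": "send_rows", "payload": {"xyz": [[0, 0, 0], [0, 0, 0], [0, 0, 0], [0, 0, 0], [0, 0, 0], [0, 0, 0], [0, 0, 0], [0, 0, 0], [0, 0, 0], [0, 0, 0]], "dr": [[0, 0, 0], [0, 0, 0], [0, 0, 0], [0, 0, 0], [0, 0, 0], [0, 0, 0], [0, 0, 0], [0, 0, 0], [0, 0, 0], [0, 0, 0]]}}

```text
time: 6.08
position: [0.5028, 0.1133, 0.1106]
tool_rot: [-3.113, -0.417, -0.0]
ft_force: [-0.7, 1.9, 1.8]
grip_width: 0.138
grip_force: 10.0
```

Run:
```python
from bench import *
import cv2
s=get_state(); print(s["time"],s["position"],s["ft_force"],s["grip_width"])
cv2.imwrite("pics/slid.png",cv2.resize(cv2.cvtColor(get_image("scene"),cv2.COLOR_RGB2BGR)[130:310,220:420],None,fx=3,fy=3))
```

```text
6.0833 [0.50282437 0.1133367  0.11058285] [-0.70852058  1.90165714  1.79868788] 0.13842258485611214
```

View pics/slid.png

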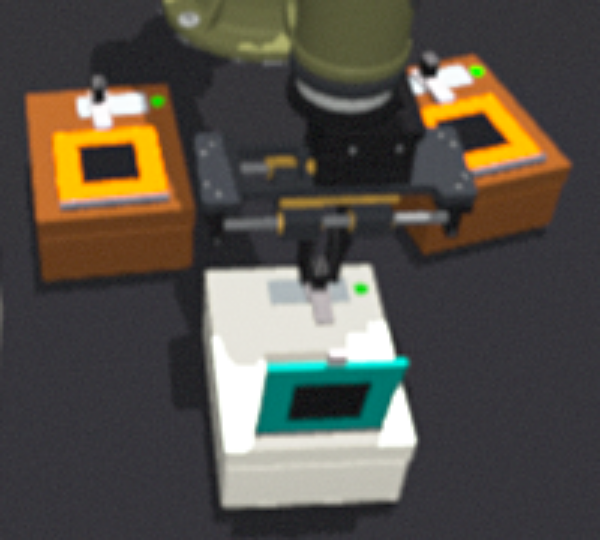

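The teal cover stands upright at crop (330,395), so the latch is released. I'll open the jaws and lift away.

>>> {"api": "send_rows", "payload": {"xyz": [[0, 0, 0], [0, 0, 0], [0, 0, 0], [0, 0, 0], [0, 0, 0], [0, 0, 0], [0, 0, 0], [0, 0, 0], [0, 0, -3], [0, 0, -6]], "dr": [[0, 0, 0], [0, 0, 0], [0, 0, 0], [0, 0, 0], [0, 0, 0], [0, 0, 0], [0, 0, 0], [0, 0, 0], [0, 0, 0], [0, 0, 0]], "jaw": 40}}

```text
time: 6.97
position: [0.5028, 0.1127, 0.1166]
tool_rot: [3.114, 0.416, -0.001]
ft_force: [0.3, 0.2, 0.8]
grip_width: 0.46
grip_force: 0.0
```

>>> {"api": "send_rows", "payload": {"xyz": [[0, 0, -12], [0, 0, -24], [0, 0, -36], [0, 0, -48], [0, 0, -60], [0, 0, -70], [0, 0, -80], [0, 0, -80], [0, 0, -80], [0, 0, -80]], "dr": [[0, 0, 0], [0, 0, 0], [0, 0, 0], [0, 0, 0], [0, 0, 0], [0, 0, 0], [0, 0, 0], [0, 0, 0], [0, 0, 0], [0, 0, 0]]}}

```text
time: 7.8
position: [0.5026, 0.1125, 0.1961]
tool_rot: [3.114, 0.416, -0.001]
ft_force: [0.5, -0.1, -0.0]
grip_width: 0.462
grip_force: 0.0
```

Run:
```python
from bench import *
import cv2
s=get_state(); print(s["time"],s["position"],s["ft_force"],s["grip_width"])
cv2.imwrite("pics/end.png",cv2.cvtColor(get_image("scene"),cv2.COLOR_RGB2BGR))
```

```text
7.8 [0.50256857 0.11253605 0.19605113] [ 0.46323043 -0.07497332 -0.02454563] 0.46210066938083455
```

View pics/end.png

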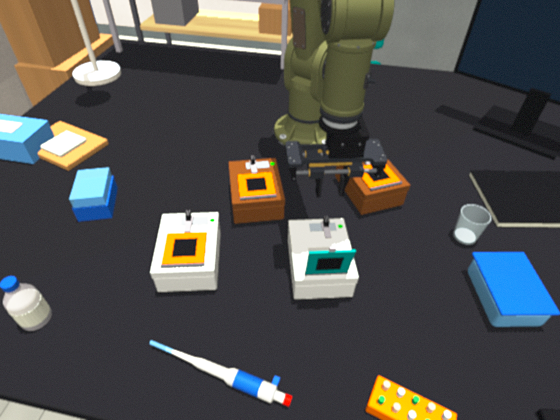

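The teal cover stands open at (330,262), the orange cover at (185,248) is shut, and the gripper is clear of everything.

```bash
python3 -c "
from bench import *
print(close_job())"
```

```text
the job is handed in; nothing more can be done
None
```

The teal reader's latch was slid about 17 mm and its cover stands open in the last picture, the orange cover is shut, the gripper is clear, and the job was handed in after about 8 s; no verdict came back.

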